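# Clamp a new bottle-rack rung in the gluing jig

## Task

Take the pale new rung from the wooden rest and press it down past the red sprung keeper of the jig until it sits fully home in the fork clip with the keeper closed over it. Then, working the clamp only by its yellow trigger bar, pump the trigger until the orange pad has pushed the rung against the dark post and is itself pressed about half way into its steel cup (never nearly all the way in, that crushes the rung), and finish while still holding the trigger pulled like that, touching nothing else. Leave the dark old rung and everything else on the bench alone.

Things in the scene. Friction and masses are not known exactly. Their poses are not given: they have to be found in the camera images.
- jig: Gluing jig, fixed: plywood board 110 x 400 x 18 mm. Origin: centre of its underside, on the bench; z up; y = long axis along which the clamp pushes, from the blue trigger clamp (y -165 to -50 mm) to the fork (y +80) and the dark post (y +160). Behind the trigger, y -150 to -210, a black pistol grip 114 mm high (no function); two blue cheeks, 122 mm high, flank the trigger's foot.
- fork (a point): Fork centre, where the seated rung's centre line passes: 50 mm above the bench, 32 mm above the board, axes as the jig's. Two posts 12 mm wide at y -45 and +45 mm, 25 mm wide slot open upwards, seat 11 mm below. Tall prong on -x (30 mm above this point, flared), low prong on +x (ends 4 mm below). Fingertips fit between the posts; the keeper's 8 mm hinge rod lies at x +26, 25 mm below.
- keeper (a joint): Red sprung keeper: two bent wire arms (6 mm), one at each post, on one hinge along y on the fork's +x side. 0 rad closed: noses reach over the seated rung. Grows as the arms swing out to +x; a rung pushed straight down on the sloping arms swings them about 0.2 rad out (5 to 15 N in all), then they spring shut over it.
- keeper_tip (a point): Point midway between the upper ends of the two keeper arms, 86 mm above the bench when closed (the arms themselves are 45 mm to either side of it along the jig's y).
- rung: The new rung to be clamped: pale wooden round rod, diameter 22 mm, length 150 mm, with whitish end bands, about 50 g. Origin at its middle, on its centre line; x axis along the rod. It starts lying level in the two notches of one place of the rest, its centre line 41 mm above the bench.
- old_rung: The dark old rung, same size, in the other place of the rest. To be left alone.
- rest: Fixed dark wooden rest, 120 x 160 mm, base 8 mm thick, origin: centre of its underside. Rails at x -50 and +50 mm (14 mm wide, notch floors 30 mm, tops 39 mm above the bench) carry the rungs along its x axis at y -37.5 and +37.5 mm; which rung is where varies. Between the rails fingertips fit on both sides of a rung.
- post: Dark wooden post, 50 mm wide and 75 mm tall on the board, 93 mm above the bench at its top. Origin at the foot of the face that looks at the fork (on the board, 80 mm from the fork's centre along y): the rung's far end must be pressed against this face.
- jaw (a joint): Travel of the clamp's steel bar with the cup and pad, in m, towards the fork (+y of the jig), 0 to 0.064. It moves with 3 N of friction and stays where it is left; starts between 0 and 0.013.
- jaw_cup: Steel cup of the jaw, diameter 32 mm, 20 mm long; origin at the centre of its front face, 16 mm behind the free pad's face. Not to be pushed by hand.
- pad (a joint): How far the orange pad is pressed into the cup, in m: 0 free, 0.013 bottomed. Its spring takes 1 N per mm. Wanted at the end: about half way, 0.0065.
- pad_face: Orange pad, diameter 24 mm; free, it stands 16 mm out of the cup (3 mm when bottomed). Origin: centre of its front face, 50 mm above the bench. With the rung in the middle of the fork, it starts 27 to 40 mm from the rung's near end, and the rung then slides 5 mm more to the post. Not to be pushed by hand.
- trigger (a joint): Ratchet trigger, rad: 0 released (leans 0.25 to the fork), 0.5 fully pulled (leans 0.25 to the grip, -y). Sprung back (1.5 to 3.5 N at the bar). A pull drives the jaw 40 mm per rad once the pawl meets a tooth (6 mm pitch; the first 0.2 rad may idle); on the return the jaw stays. Pulls of 0.4 or more from 0 gain 12 mm each. No lock: let back, the jaw slips till the pad is under 3.5 mm in.
- trigger_bar: Yellow cross bar on top of the trigger, the part to pull: diameter 14 mm, 50 mm long along the jig's x, origin at its middle, 65 mm from the pivot, about 177 mm above the bench, on a 10 x 6 mm steel arm. Free from above and both sides: pinch it from above along the jig's y. It swings 32 mm towards the jig's -y in a full pull.
- trigger_pivot (a point): The trigger's hinge axis (parallel to the jig's x), 114 mm above the bench.
- wine: Bystander: green wine bottle, diameter 74 mm, 300 mm tall, standing.
- glue: Bystander: white glue bottle with orange cap, diameter 52 mm, 140 mm tall.
- mallet: Bystander: hammer with wooden handle and dark rubber head, lying.
- tin: Bystander: red tin, diameter 80 mm, 90 mm tall.
- offcut: Bystander: wooden offcut 100 x 45 x 30 mm.
- cork_cup: Bystander: white ceramic cup, diameter 84 mm, 90 mm tall.
Not all that is in view belongs to the job. Of the things that look like the rung, the middle-sized one is meant.

How it is judged:
By the outcome, as a careful person would: the job done as asked, in the order asked, and still so for the second after the job is handed in, while the arm keeps its last pose, push and grip.
It also fails if it takes over 64 s, if anything falls off the work surface, if the arm or the gripper's body presses on something with over 40 N, if the wrist force passes 120 N, or if a joint passes its speed limit or range.

## Robot

A 7-joint arm with a two-finger parallel gripper is mounted at the origin on the work surface. World frame = base frame: x ahead of the robot, y to its left, z up, the work surface at z = 0. Lengths are in m, angles in rad, forces in N, time in s.
With the tool pointing down it reaches from about 0.425 to 0.875 m from the base axis. Payload 4.7 kg.
Tool frame: the origin (TCP) lies between the finger pads; the fingertips stand 22 mm ahead of it and the grasp point (between the pads) lies 3 mm ahead of it; z points along the fingers, y is the line along which they close (so a half turn about z gives the same grasp; the last joint's range is limited). The gripper opens to 87 mm and grips with 3 to 60 N. Pads are 19 mm wide; open, the fingers measure 117 mm over their backs; the gripper's body (75 mm by 190 mm) begins 51 mm behind the grasp point.
Start: joints at [1.328, 0.321, -0.07, 1.45, 0.023, 1.371, -0.057], TCP at [0.165, -0.629, 0.245] pointing down, gripper open.
Joint ranges: [-2.86, 2.86], [-0.3, 2.09], [-1.38, 1.24], [0.06, 2.45], [-1.56, 4.7], [0.09, 2.05], [-2.69, 2.69]. Speed limits (rad/s): [2.57, 2.57, 3.14, 3.14, 3.14, 3.14, 3.14].

## Interface

Orientations are given as a rotation vector (axis times angle).
In Python, from bench import ctrl gives the robot as it stands. The module is installed in compiled form; this text tells all that it offers.
- The arm moves only by the tool send_rows, never from a script. Its argument "motion" is a list of rows, each an object with "claw": the opening, from -1 (shut) to 1 (fully open); "slide": the shift along the tool's x, y, z in mm, a list of three; "delta_rot": the turn, a rotation vector about the tool's x, y, z in rad, a list of three. In form: [{"claw": claw, "slide": [x, y, z], "delta_rot": [ax, ay, az]}, ...]. A call has 1 to 5 rows; each row is the pose to reach, as a shift and turn from the pose commanded when the call began, along the tool's axes at that moment; what a row does not reach only later rows make up. A row lasts 1/10 s, in which the tool goes at most 50 mm and 8.59 degrees, less where a joint would pass 70% of its speed; a pose out of reach is approached as far as the arm can. A call with a gripper value outside its range is refused whole. The fingers move at their own pace and stop on an object; "grip_force" is the grip in N (left out, the last holds). Time passes only in rows, so rows that repeat a pose let the fingers close. It gives the time, the measured TCP pose, the force, the opening and the grip force at its end, in the units of the state.
- ctrl.get_state(): the state, without advancing time (a new reading comes with each control period).
- ctrl.get_image(name): name is "side" or "top" or "wrist"; returns a dict with "color" (400x640x3 uint8, blue, green, red), "fx", "fy", "cx", "cy" (pixels), "pose" (4x4, takes a point from camera to world coordinates). Camera axes: x right, y down, z forward; pixel columns grow to the right and rows downward; lengths in m; the calibration is good to about 2 mm. A picture is of the moment at which its call begins. There is no depth.
- ctrl.close_job(): hands the job in; it is judged then, once.
The state is a dict: "time": time; "joint_positions": joint angles; "qd": joint speeds; "joint_torque": joint torques, N m; "position": TCP position; "tool_rot": TCP orientation; "ft_force": force on the tool from outside, world axes, zero at the start; "torque": the same for the moment, N m; "grip_width": opening from 0.0 (shut) to 1.0 (fully open); "grip_force": force on a finger pad.
Only numpy, scipy, OpenCV 4.12 (cv2) and the standard library are available. Lean on these libraries where they do the work, as an engineer would, in place of code of your own. Each camera call takes 0.05 s, during which the arm holds its last target. There are 200 camera calls.

## Working session

There is one attempt and no reset: what is moved stays moved. The work goes in short steps, Python scripts to look and compute and a tool call to move; the robot and the scene stay as the last step left them, time stands still between calls to the robot, and variables do not carry over. Pictures are saved under pics/ and viewed, at most 11 in all, crops included, and the job is handed in when it is done.

Besides the shell and the picture viewer there is one more tool, called as name(argument=value, ...), one argument or row to a line, values as JSON. send_rows: Moves the arm, as the interface text tells. Its arguments: {"type":"object","properties":{"motion":{"type":"array","items":{"type":"object","properties":{"claw":{"type":"number"},"slide":{"type":"array","items":{"type":"number"}},"delta_rot":{"type":"array","items":{"type":"number"}}}}},"grip_force":{"type":"number"}},"required":["motion"]}

```bash
mkdir -p pics
cat > h.py <<'E'
import numpy as np, cv2
from bench import ctrl
from scipy.spatial.transform import Rotation as R
def snap(n,f):
    im=ctrl.get_image(n); cv2.imwrite(f'pics/{f}.png',im['color'])
    np.savez(f'pics/{f}.npz',K=[im['fx'],im['fy'],im['cx'],im['cy']],P=im['pose']); return im
def cal(f):
    d=np.load(f'pics/{f}.npz'); return d['K'],d['P']
def ray(f,u,v):
    K,P=cal(f); d=P[:3,:3]@np.array([(u-K[2])/K[0],(v-K[3])/K[1],1]); return P[:3,3],d
def onz(f,u,v,z):
    o,d=ray(f,u,v); return o+d*(z-o[2])/d[2]
def proj(f,p):
    K,P=cal(f); c=P[:3,:3].T@(np.array(p)-P[:3,3]); return K[0]*c[0]/c[2]+K[2],K[1]*c[1]/c[2]+K[3]
def totool(dw):
    s=ctrl.get_state(); return R.from_rotvec(s['tool_rot']).inv().apply(dw)*1000
E
python3 - <<'E'
from h import *
a=snap('top','top0');b=snap('side','side0')
for f in('top0','side0'):
    print(cal(f))
print(ctrl.get_state())
E
```

```text
(array([454.86833009, 454.86833009, 308.13630554, 200.87767763]), array([[ 0.01576482, -0.9969094 ,  0.07696184,  0.41714957],
       [-0.99979033, -0.01672267, -0.01181715,  0.00424729],
       [ 0.01306764, -0.07675941, -0.99696401,  1.50658394],
       [ 0.        ,  0.        ,  0.        ,  1.        ]]))
(array([375.36971168, 375.36971168, 314.75011287, 202.35796954]), array([[-0.95631677, -0.2283719 ,  0.18249523,  0.32087345],
       [-0.29233014,  0.74462137, -0.60006842,  0.66568313],
       [ 0.00114892, -0.62720434, -0.77885389,  1.00144306],
       [ 0.        ,  0.        ,  0.        ,  1.        ]]))
{'time': 0.1, 'joint_positions': array([ 1.32811783,  0.32177649, -0.07012938,  1.4515669 ,  0.02259614,
        1.37081814, -0.05690311]), 'qd': array([-0.00022421, -0.00213173, -0.00160906, -0.00151293,  0.0003726 ,
        0.00015805, -0.00099251]), 'joint_torque': array([-6.76635750e-05, -4.92572558e+01, -4.05791877e-01, -3.13399315e+01,
       -6.41853735e-02,  3.95839708e-02,  9.19056924e-05]), 'position': array([ 0.16494048, -0.62823666,  0.2435463 ]), 'tool_rot': array([-3.11398151e+00, -4.02118597e-01,  4.77388213e-04]), 'ft_force': array([ 0.00854386, -0.3412244 ,  0.3164029 ]), 'torque': array([-0.0174863 , -0.03805672, -0.02331118]), 'grip_force': 0.0, 'grip_width': 1.0000961514290063}
```

View pics/top0.png

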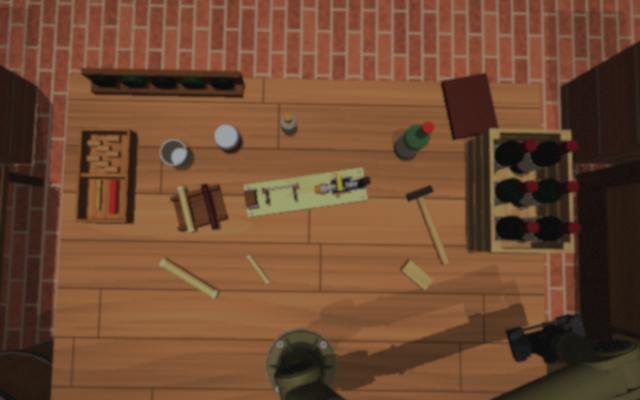

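View pics/side0.png

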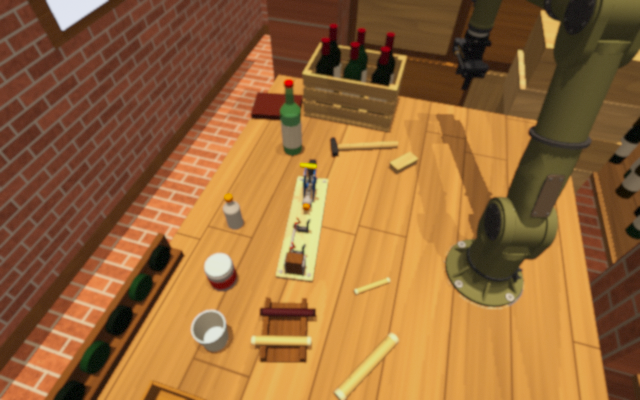

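Run:
```python
from h import *
im=cv2.imread('pics/top0.png')[155:235,165:375]
im=cv2.resize(cv2.convertScaleAbs(im,alpha=1.5,beta=10),None,fx=3.8,fy=3.8,interpolation=cv2.INTER_CUBIC)
s=cv2.imread('pics/side0.png')[150:365,240:340]
s=cv2.rotate(cv2.resize(cv2.convertScaleAbs(s,alpha=1.2),None,fx=2.7,fy=2.7,interpolation=cv2.INTER_CUBIC),cv2.ROTATE_90_CLOCKWISE)
o=np.zeros((im.shape[0]+s.shape[0],800,3),np.uint8);o[:im.shape[0],:im.shape[1]]=im;o[im.shape[0]:,:s.shape[1]]=s[:,:800]
print(im.shape,s.shape);cv2.imwrite('pics/c0.png',o)
```

```text
(304, 798, 3) (270, 580, 3)
```

View pics/c0.png

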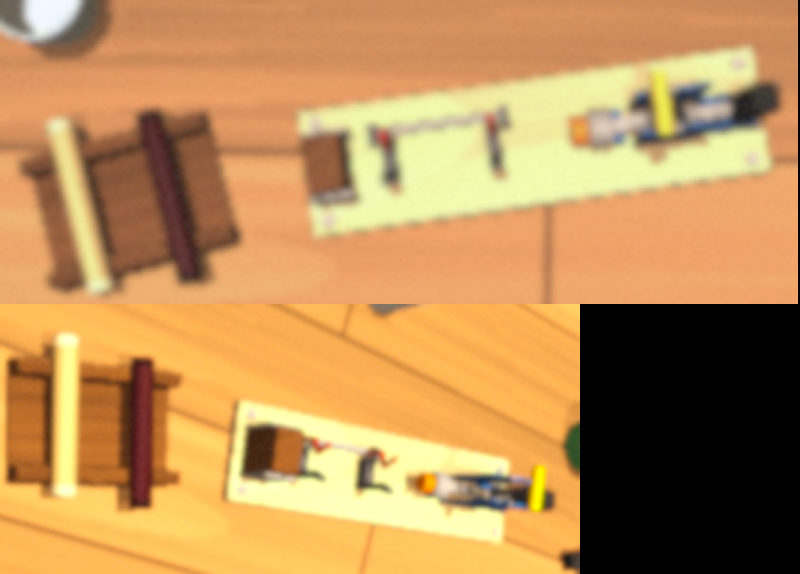

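Run:
```python
from h import *
c=lambda u,v,z:onz('top0',165+(u-.0)/3.8-.5+.13,155+v/3.8-.37,z)
q=np.array([c(*p,.018) for p in[(298,112),(753,47),(771,170),(315,237)]])
print(q.round(4)); ctr=q.mean(0)
ey=(q[0]+q[3]-q[1]-q[2])[:2];print('len',np.linalg.norm(ey)/2);ey/=np.linalg.norm(ey)
ex=(q[0]+q[1]-q[2]-q[3])[:2];print('wid',np.linalg.norm(ex)/2);ex/=np.linalg.norm(ex)
yaw=np.arctan2(ey[1],ey[0])-np.pi/2;print('yaw',yaw,np.arctan2(ex[1],ex[0]))
J=lambda x,y,z:np.r_[ctr[:2]+R.from_euler('z',yaw).as_matrix()[:2,:2]@[x,y],z]
print('ctr',ctr,'fork',J(0,80,0),[J(0,.08,.05)])
a,b=c(61,122,.045),c(100,288,.045);print('rung',(a+b)/2,np.linalg.norm(a-b),np.arctan2(*(a-b)[1::-1]))
a,b=c(152,115,.045),c(190,278,.045);print('old',(a+b)/2,np.linalg.norm(a-b),np.arctan2(*(a-b)[1::-1]))
bar=(c(658,72,.18)+c(667,132,.18))/2;print('bar',bar, 'in jig',R.from_euler('z',-yaw).apply(bar-ctr))
for y in(.08+.045,.08-.045):print([np.round(((proj('top0',J(0,y,.05))[0]-164.63)*3.8,(proj('top0',J(0,y,.05))[1]-154.63)*3.8),0)])
print('wine',onz('top0',405,150,0),'cup',onz('top0',174,153,.09))
s=ctrl.get_state();print(R.from_rotvec(s['tool_rot']).as_matrix().round(3))
im=ctrl.get_image('wrist');print(R.from_rotvec(s['tool_rot']).as_matrix().T@im['pose'][:3,:3],R.from_rotvec(s['tool_rot']).inv().apply(im['pose'][:3,3]-s['position']),im['fx'])
```

```text
[[ 0.5837  0.2013  0.018 ]
 [ 0.6474 -0.1923  0.018 ]
 [ 0.5403 -0.2086  0.018 ]
 [ 0.4759  0.1838  0.018 ]]
len 0.39824112309109666
wid 0.10879635558205772
yaw 0.16154161923049415 0.15589974767816342
ctr [ 0.56185448 -0.00395589  0.018     ] fork [-12.30534115  78.9544843    0.        ] [array([0.54898728, 0.07500255, 0.05      ])]
rung [0.49887723 0.3789261  0.045     ] 0.14479136704336362 0.264856735425867
old [0.50732116 0.30298587 0.045     ] 0.1421849849623315 0.2594735525154307
bar [ 0.57827315 -0.10114746  0.18      ] in jig [ 0.00057262 -0.09856696  0.162     ]
[array([389., 159.])]
[array([494., 144.])]
wine [ 0.71037328 -0.33640318  0.        ] cup [0.67006689 0.41060103 0.09      ]
[[ 0.967  0.254 -0.001]
 [ 0.254 -0.967  0.002]
 [-0.    -0.002 -1.   ]]
[[-1.72139051e-04 -9.56167100e-01 -2.92821528e-01]
 [ 9.99999799e-01  1.39462737e-05 -6.33402829e-04]
 [ 6.09722715e-04 -2.92821578e-01  9.56166906e-01]] [ 0.0802787   0.00072598 -0.13968289] 277.29197732627466
```

send_rows(
  motion=[
    {"claw": 1, "slide": [33, -25, -5], "delta_rot": [0, 0, 0]},
    {"claw": 1, "slide": [66, -50, -10], "delta_rot": [0, 0, 0]},
    {"claw": 1, "slide": [100, -76, -15], "delta_rot": [0, 0, 0]},
    {"claw": 1, "slide": [133, -101, -20], "delta_rot": [0, 0, 0]},
    {"claw": 1, "slide": [166, -126, -25], "delta_rot": [0, 0, 0]},
  ],
)

```text
time: 0.65
position: [0.2944, -0.463, 0.2695]
tool_rot: [-3.116, -0.402, 0.0]
ft_force: [1.4, 0.0, 0.5]
grip_width: 0.999
grip_force: 0.0
```

send_rows(
  motion=[
    {"claw": 1, "slide": [33, -25, -5], "delta_rot": [0, 0, 0]},
    {"claw": 1, "slide": [66, -50, -10], "delta_rot": [0, 0, 0]},
    {"claw": 1, "slide": [100, -76, -15], "delta_rot": [0, 0, 0]},
    {"claw": 1, "slide": [133, -101, -20], "delta_rot": [0, 0, 0]},
    {"claw": 1, "slide": [166, -126, -25], "delta_rot": [0, 0, 0]},
  ],
)

```text
time: 1.15
position: [0.4228, -0.299, 0.2946]
tool_rot: [3.116, 0.402, -0.0]
ft_force: [0.9, 0.4, -0.1]
grip_width: 0.998
grip_force: 0.0
```

```bash
python3 -c "
from h import *
s=ctrl.get_state();print(s['time'],s['position'],s['joint_positions'],s['tool_rot']);print(totool(np.array([.499,.379,.25])-s['position']))"
```

```text
1.15 [ 0.42284145 -0.29903232  0.29463278] [ 0.93090835  0.03493991 -0.37467355  1.68608282  0.01324443  1.42304544
 -0.75950826] [ 3.11551519e+00  4.02238440e-01 -3.62853067e-04]
[ 245.88114843 -636.46418152   44.4503951 ]
```

send_rows(
  motion=[
    {"claw": 1, "slide": [17, -45, 0], "delta_rot": [0, 0, 0]},
    {"claw": 1, "slide": [34, -90, 0], "delta_rot": [0, 0, 0]},
    {"claw": 1, "slide": [51, -135, 0], "delta_rot": [0, 0, 0]},
    {"claw": 1, "slide": [68, -180, 0], "delta_rot": [0, 0, 0]},
    {"claw": 1, "slide": [85, -225, 0], "delta_rot": [0, 0, 0]},
  ],
)

```text
time: 1.65
position: [0.4469, -0.0595, 0.2944]
tool_rot: [3.115, 0.402, -0.0]
ft_force: [0.8, 1.5, 1.2]
grip_width: 0.999
grip_force: 0.0
```

send_rows(
  motion=[
    {"claw": 1, "slide": [17, -45, 0], "delta_rot": [0, 0, 0]},
    {"claw": 1, "slide": [34, -90, 0], "delta_rot": [0, 0, 0]},
    {"claw": 1, "slide": [51, -135, 0], "delta_rot": [0, 0, 0]},
    {"claw": 1, "slide": [68, -180, 0], "delta_rot": [0, 0, 0]},
    {"claw": 1, "slide": [85, -225, 0], "delta_rot": [0, 0, 0]},
  ],
)

```text
time: 2.15
position: [0.472, 0.1795, 0.2947]
tool_rot: [3.115, 0.401, 0.002]
ft_force: [1.0, -1.5, -0.1]
grip_width: 1.0
grip_force: 0.0
```

send_rows(
  motion=[
    {"claw": 1, "slide": [17, -45, 8], "delta_rot": [0, 0, 0]},
    {"claw": 1, "slide": [34, -90, 16], "delta_rot": [0, 0, 0]},
    {"claw": 1, "slide": [51, -135, 24], "delta_rot": [0, 0, 0]},
    {"claw": 1, "slide": [76, -186, 40], "delta_rot": [0, 0, 0]},
    {"claw": 1, "slide": [76, -186, 50], "delta_rot": [0, 0, 0]},
  ],
)

```text
time: 2.65
position: [0.4958, 0.3835, 0.2425]
tool_rot: [-3.109, -0.414, 0.006]
ft_force: [0.3, -0.2, 0.2]
grip_width: 0.998
grip_force: 0.0
```

```bash
python3 -c "
from h import *
s=ctrl.get_state();print(s['time'],s['position'],s['joint_positions'],s['tool_rot']);snap('wrist','w1');print(totool(np.array([.499,.379,.043])-s['position']))"
```

```text
2.65 [0.49584271 0.38351589 0.24254023] [ 0.05159584  0.43776346 -0.99413041  1.48893821  0.36194074  1.41266053
 -2.26145974] [-3.10913271 -0.41436747  0.0056571 ]
[  3.02633995   5.72069123 199.51135016]
```

View pics/w1.png

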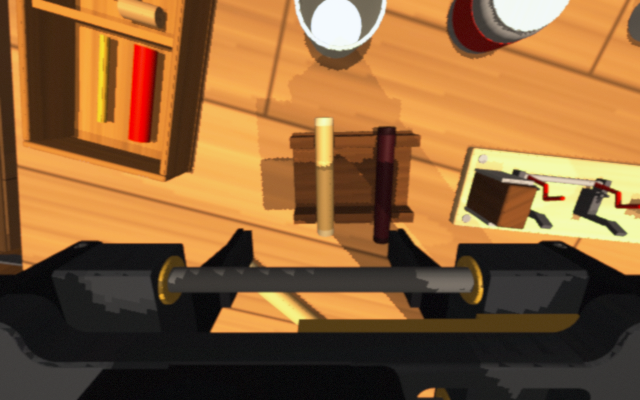

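```bash
python3 -c "
from h import *
s=ctrl.get_state()
a,b=onz('w1',324,118,.05),onz('w1',325.5,235,.044);m=(a+b)/2
print(a,b,m,np.linalg.norm(a-b),np.arctan2(*(a-b)[1::-1]))
T=R.from_rotvec(s['tool_rot']).as_matrix();print('psi',np.arctan2(T[1,0],T[0,0]),T[:,2])
for c in(m,[.499,.379,0]): print(totool(np.r_[c[:2],.043]-s['position']),proj('w1',[*c[:2],.052]))
for f in ['w1']:
  print([proj('top0',p) for p in(a,b)],[proj('side0',p) for p in (a,b)])
"
```

```text
[0.56810586 0.39902747 0.05      ] [0.4241375  0.35723351 0.044     ] [0.49612168 0.37813049 0.047     ] 0.15003207268354254 0.28253379979559157
psi 0.26378344979376994 [-0.00629443  0.00109203 -0.99997959]
[  0.79335111   3.49997376 197.39989944] (np.float64(324.84576796880026), np.float64(181.72276154850323))
[  3.79876974   3.41097491 197.38273159] (np.float64(324.78776036639096), np.float64(179.32909399345706))
[(np.float64(179.9003938082481), np.float64(186.76040793904633)), (np.float64(191.82761632006265), np.float64(231.96233257497263))] [(np.float64(251.44268847193553), np.float64(337.9319121734214)), (np.float64(310.9222596056769), np.float64(339.61752400374246))]
```

send_rows(
  motion=[
    {"claw": 0.2, "slide": [1, 3, 40], "delta_rot": [0, 0, 0]},
    {"claw": 0.2, "slide": [1, 3, 80], "delta_rot": [0, 0, 0]},
    {"claw": 0.2, "slide": [1, 3, 120], "delta_rot": [0, 0, 0]},
    {"claw": 0.2, "slide": [1, 3, 140], "delta_rot": [0, 0, 0]},
    {"claw": 0.2, "slide": [1, 3, 140], "delta_rot": [0, 0, 0]},
  ],
)

```text
time: 3.2
position: [0.4993, 0.3705, 0.1012]
tool_rot: [3.112, 0.399, -0.008]
ft_force: [-0.5, -0.2, 0.4]
grip_width: 0.648
grip_force: 0.0
```

```bash
python3 -c "
from h import *
s=ctrl.get_state();print(s['position'],s['grip_width']);T=R.from_rotvec(s['tool_rot']).as_matrix();print('psi',np.arctan2(T[1,0],T[0,0]),T[:,2])
print(totool(np.array([.4965,.3783,.048])-s['position']))"
```

```text
[0.4993405  0.37046308 0.10118778] 0.6479103466931103
psi 0.2548188394599733 [-0.00478755 -0.00515561 -0.99997525]
[-0.45777089 -8.50098781 53.15965802]
```

send_rows(
  motion=[
    {"claw": 0.15, "slide": [0, -8, 0], "delta_rot": [0, 0, -0.015]},
    {"claw": 0.15, "slide": [0, -8, 20], "delta_rot": [0, 0, -0.015]},
    {"claw": 0.15, "slide": [0, -8, 40], "delta_rot": [0, 0, -0.015]},
    {"claw": 0.15, "slide": [0, -8, 53], "delta_rot": [0, 0, -0.015]},
    {"claw": 0.15, "slide": [0, -8, 53], "delta_rot": [0, 0, -0.015]},
  ],
)

```text
time: 3.7
position: [0.4981, 0.3817, 0.0512]
tool_rot: [3.112, 0.426, -0.001]
ft_force: [-0.2, -0.0, -0.6]
grip_width: 0.578
grip_force: 0.0
```

send_rows(
  motion=[
    {"claw": -0.3, "slide": [0, 0, 0], "delta_rot": [0, 0, 0]},
    {"claw": -0.6, "slide": [0, 0, 0], "delta_rot": [0, 0, 0]},
    {"claw": -1, "slide": [0, 0, 0], "delta_rot": [0, 0, 0]},
    {"claw": -1, "slide": [0, 0, 0], "delta_rot": [0, 0, 0]},
    {"claw": -1, "slide": [0, 0, 0], "delta_rot": [0, 0, 0]},
  ],
  grip_force=40,
)

```text
time: 4.2
position: [0.4986, 0.3819, 0.052]
tool_rot: [3.112, 0.425, 0.001]
ft_force: [-0.0, -0.5, 2.0]
grip_width: 0.241
grip_force: 40.0
```

```bash
python3 -c "
from h import *
s=ctrl.get_state();print(s['position'],s['grip_width'],s['grip_force'],s['ft_force'],s['joint_positions']);T=R.from_rotvec(s['tool_rot']).as_matrix();print('psi',np.arctan2(T[1,0],T[0,0]),T[:,2])"
```

```text
[0.49863757 0.38187973 0.05198776] 0.2414610888250548 39.99887824058533 [-0.02475117 -0.51561299  2.02257802] [-0.0175156   0.6063162  -0.88844364  1.68330668  0.51881415  1.10475886
 -2.35866776]
psi 0.2717183594969602 [ 7.27432069e-04 -4.00965857e-04 -9.99999655e-01]
```

send_rows(
  motion=[
    {"claw": -1, "slide": [0, 0, -25], "delta_rot": [0, 0, 0]},
    {"claw": -1, "slide": [0, 0, -65], "delta_rot": [0, 0, 0]},
    {"claw": -1, "slide": [0, 0, -105], "delta_rot": [0, 0, 0]},
    {"claw": -1, "slide": [0, 0, -145], "delta_rot": [0, 0, 0]},
    {"claw": -1, "slide": [0, 0, -178], "delta_rot": [0, 0, 0]},
  ],
)

```text
time: 4.7
position: [0.4982, 0.3825, 0.2319]
tool_rot: [-3.112, -0.426, -0.002]
ft_force: [0.0, 0.7, -0.4]
grip_width: 0.241
grip_force: 40.0
```

send_rows(
  motion=[
    {"claw": -1, "slide": [-4, 35, 0], "delta_rot": [0, 0, -0.14]},
    {"claw": -1, "slide": [-8, 70, 0], "delta_rot": [0, 0, -0.28]},
    {"claw": -1, "slide": [-12, 105, 0], "delta_rot": [0, 0, -0.42]},
    {"claw": -1, "slide": [-16, 140, 0], "delta_rot": [0, 0, -0.56]},
    {"claw": -1, "slide": [-20, 170, 0], "delta_rot": [0, 0, -0.7]},
  ],
)

```text
time: 5.2
position: [0.5249, 0.2109, 0.2294]
tool_rot: [2.774, 1.473, -0.0]
ft_force: [0.5, 0.3, -0.9]
grip_width: 0.243
grip_force: 40.0
```

send_rows(
  motion=[
    {"claw": -1, "slide": [0, 0, 0], "delta_rot": [0, 0, -0.14]},
    {"claw": -1, "slide": [0, 0, 0], "delta_rot": [0, 0, -0.28]},
    {"claw": -1, "slide": [0, 0, 0], "delta_rot": [0, 0, -0.42]},
    {"claw": -1, "slide": [0, 0, 0], "delta_rot": [0, 0, -0.56]},
    {"claw": -1, "slide": [0, 0, 0], "delta_rot": [0, 0, -0.7]},
  ],
)

```text
time: 5.7
position: [0.5245, 0.2129, 0.2295]
tool_rot: [2.1, 2.337, -0.0]
ft_force: [-0.3, 0.4, -0.1]
grip_width: 0.237
grip_force: 40.0
```

send_rows(
  motion=[
    {"claw": -1, "slide": [0, 0, 0], "delta_rot": [0, 0, -0.06]},
    {"claw": -1, "slide": [0, 0, 0], "delta_rot": [0, 0, -0.06]},
  ],
)

```text
time: 5.9
position: [0.5245, 0.2129, 0.2294]
tool_rot: [-2.035, -2.393, 0.0]
ft_force: [-0.6, 0.4, -1.1]
grip_width: 0.242
grip_force: 40.0
```

```bash
python3 -c "
from h import *
s=ctrl.get_state();print(s['position'],s['grip_width'],s['grip_force'],s['ft_force'],s['joint_positions']);T=R.from_rotvec(s['tool_rot']).as_matrix();print('psi',np.arctan2(T[1,0],T[0,0]),T[:,2])
w=snap('wrist','w2')['color'];t=snap('top','t2')['color'][120:240,200:380]
cv2.imwrite('pics/c2.png',np.vstack([w[:,:],cv2.copyMakeBorder(cv2.resize(t,(300,200)),0,0,0,340,cv2.BORDER_CONSTANT)]))"
```

```text
[0.52448047 0.21293586 0.2293562 ] 0.24152602388615224 39.98037099838257 [-0.63632563  0.41819705 -1.08286736] [ 0.61079882  0.43009589 -1.30773676  1.65440471  0.42164984  1.38601869
 -0.59310562]
psi 1.7319822066077055 [-4.14118574e-04  1.09815731e-04 -9.99999908e-01]
```

View pics/c2.png

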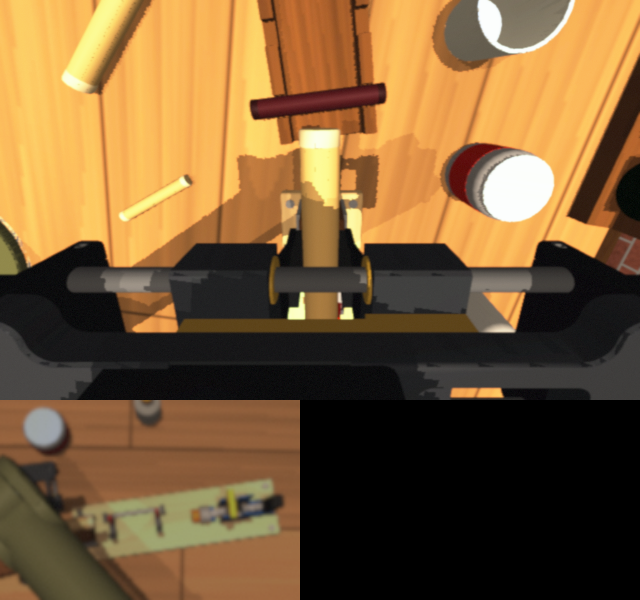

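```bash
python3 -c "
from h import *
s=ctrl.get_state();Rt=R.from_rotvec(s['tool_rot']);p=s['position']
for v,tz in((129,0),(131,0),(133,.0)):
  o,d=ray('w2',320,v);o=Rt.inv().apply(o-p);d=Rt.inv().apply(d);print(o+d*(tz-o[2])/d[2])
def c(u,v,z):return onz('top0',164.63+u/3.8,154.63+v/3.8,z)
print('fork delta tool',totool(np.array([.549,.075,.12])-p))
# post/rod checks with wrist image: board end corners in w2 z=.018 approx
for uv in((283,193),(359,193)): print(onz('w2',*uv,.018))
"
```

```text
[ 0.07242245 -0.00063851  0.        ]
[ 0.07146867 -0.00063719  0.        ]
[ 0.07051096 -0.00063586  0.        ]
fork delta tool [-140.04941031    2.24273626  109.45330758]
[0.47920764 0.18421959 0.018     ]
[0.57802318 0.20027022 0.018     ]
```

send_rows(
  motion=[
    {"claw": -1, "slide": [-40, 0, 0], "delta_rot": [0, 0, 0]},
    {"claw": -1, "slide": [-80, 1, 20], "delta_rot": [0, 0, 0]},
    {"claw": -1, "slide": [-115, 2, 45], "delta_rot": [0, 0, 0]},
    {"claw": -1, "slide": [-137, 2, 70], "delta_rot": [0, 0, 0]},
    {"claw": -1, "slide": [-137, 2, 85], "delta_rot": [0, 0, 0]},
  ],
)

```text
time: 6.5
position: [0.5487, 0.0728, 0.1422]
tool_rot: [-2.045, -2.384, 0.006]
ft_force: [0.2, -0.1, 0.7]
grip_width: 0.24
grip_force: 40.0
```

send_rows(
  motion=[
    {"claw": -1, "slide": [0, 0, 0], "delta_rot": [0, 0, 0]},
    {"claw": -1, "slide": [0, 0, 0], "delta_rot": [0, 0, 0]},
  ],
)

```text
time: 6.7
position: [0.5485, 0.08, 0.1453]
tool_rot: [-2.033, -2.395, -0.002]
ft_force: [-0.5, 0.3, -0.2]
grip_width: 0.242
grip_force: 40.0
```

```bash
python3 -c "
from h import *
s=ctrl.get_state();print(s['position'],s['grip_width'],s['joint_positions']);T=R.from_rotvec(s['tool_rot']).as_matrix();print('psi',np.arctan2(T[1,0],T[0,0]),T[:,2])
w=snap('wrist','w3')['color'][100:300,160:480];t=snap('side','s3')['color'][180:290,250:350]
t=cv2.resize(t,(300,330),interpolation=cv2.INTER_CUBIC);w=cv2.resize(w,(480,300),interpolation=cv2.INTER_CUBIC)
cv2.imwrite('pics/c3.png',np.hstack([cv2.copyMakeBorder(w,0,30,0,0,cv2.BORDER_CONSTANT),t]))"
```

```text
[0.54845309 0.08000722 0.14527931] 0.24171339095055447 [ 0.82744834  0.4767096  -1.25452029  1.78521711  0.47936622  1.2349958
 -0.39671853]
psi 1.73369207719012 [ 6.25610062e-04  1.02903620e-03 -9.99999275e-01]
```

View pics/c3.png

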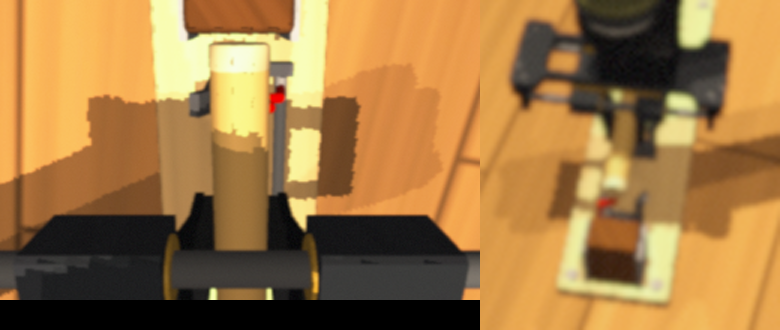

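```bash
python3 -c "
from h import *
s=ctrl.get_state();Rt=R.from_rotvec(s['tool_rot']);p=s['position']
def f(u,v,z): return (Rt.inv().apply(onz('w3',160+u/1.5,100+v/1.5,z)-p)*1000).round(1)
print('post',f(183,27,.093),f(295,27,.093),f(239,27,.093))
print('board',f(153,30,.018),f(329,30,.018), f(163,180,.018),f(322,180,.018))
print('rung end',f(240,44,.145),'rung lateral',f(240,100,.145))
print('rod far end x', f(282,64,.025),f(280,190,.025))
print('fork tool',totool(np.array([.549,.075,.05])-p))
w=cv2.imread('pics/w3.png')
for r in (105,112): print(r,[tuple(int(c) for c in w[r,k]) for k in list(range(276,290,2))+list(range(350,364,2))])
for r in (125,140,220):print(r,w[r,255:400:3].sum(1))
"
```

```text
post [ 76.6 -26.3  52.9] [76.6 23.4 53. ] [76.6 -1.5 53. ]
board [ 73.6 -55.  127.9] [ 73.5  53.9 128.1] [-25.8 -54.2 127.8] [-25.9  55.2 128.1]
rung end [72.2 -1.   1. ] rung lateral [53.6 -1.   1. ]
rod far end x [ 53.5  24.7 121. ] [-30.4  25.8 121. ]
fork tool [-5.14108996 -1.05797543 95.97257035]
105 [(201, 252, 249), (212, 249, 248), (219, 234, 244), (104, 125, 154), (37, 78, 139), (39, 87, 156), (40, 87, 157), (39, 88, 156), (38, 84, 150), (36, 72, 129), (136, 155, 178), (206, 227, 240), (184, 241, 249), (168, 249, 250)]
112 [(183, 252, 249), (203, 250, 248), (216, 234, 244), (121, 140, 167), (37, 77, 137), (37, 86, 154), (40, 88, 156), (41, 94, 169), (41, 89, 160), (40, 78, 136), (146, 166, 187), (218, 236, 246), (174, 241, 249), (162, 245, 250)]
125 [514 518 578 684 682 679 680 682 703 708 400 375 658 692 690 696 669 690
 608 664 668 680 646 671 676 663 632 635 641 584 407 494 244 644 709 689
 686 684 675 670 664 504 512 509 509 506 508 510 504]
140 [512 520 509 677 685 683 680 684 683 686 694 703 698 693 690 572 647 686
 703 714 666 728 726 720 712 693 669 625 471 547 538 532 532 620 680 687
 688 682 674 672 646 508 511 512 505 511 511 506 493]
220 [263 250 252 241 322 404 386 377 382 392 391 386 385 376 376 365 265 288
 308 320 331 334 337 330 330 315 300 272 350 272 292 287 488 508 489 599
 590 462 424 253 228 221 209 214 212 214 229 395 412]
```

send_rows(
  motion=[
    {"claw": -1, "slide": [-1.5, 0, 10], "delta_rot": [0, 0, 0]},
    {"claw": -1, "slide": [-1.5, 0, 20], "delta_rot": [0, 0, 0]},
    {"claw": -1, "slide": [-1.5, 0, 30], "delta_rot": [0, 0, 0]},
    {"claw": -1, "slide": [-1.5, 0, 40], "delta_rot": [0, 0, 0]},
    {"claw": -1, "slide": [-1.5, 0, 48], "delta_rot": [0, 0, 0]},
  ],
  grip_force=55,
)

```text
time: 7.3
position: [0.5482, 0.0764, 0.0952]
tool_rot: [-2.035, -2.392, 0.002]
ft_force: [-2.3, -1.0, 2.0]
grip_width: 0.232
grip_force: 55.0
```

send_rows(
  motion=[
    {"claw": -1, "slide": [0, 0, 4], "delta_rot": [0, 0, 0]},
    {"claw": -1, "slide": [0, 0, 8], "delta_rot": [0, 0, 0]},
    {"claw": -1, "slide": [0, 0, 12], "delta_rot": [0, 0, 0]},
    {"claw": -1, "slide": [0, 0, 14], "delta_rot": [0, 0, 0]},
  ],
)

```text
time: 7.7
position: [0.5475, 0.0766, 0.0832]
tool_rot: [-2.035, -2.392, 0.005]
ft_force: [-9.9, -2.3, 15.1]
grip_width: 0.237
grip_force: 55.0
```

send_rows(
  motion=[
    {"claw": -1, "slide": [0, 0, 3], "delta_rot": [0, 0, 0]},
    {"claw": -1, "slide": [0, 0, 6], "delta_rot": [0, 0, 0]},
    {"claw": -1, "slide": [0, 0, 9], "delta_rot": [0, 0, 0]},
  ],
)

```text
time: 8.0
position: [0.548, 0.0765, 0.073]
tool_rot: [-2.035, -2.392, 0.002]
ft_force: [-3.8, -0.6, -1.4]
grip_width: 0.235
grip_force: 55.0
```

send_rows(
  motion=[
    {"claw": -1, "slide": [0, 0, 4], "delta_rot": [0, 0, 0]},
    {"claw": -1, "slide": [0, 0, 8], "delta_rot": [0, 0, 0]},
    {"claw": -1, "slide": [0, 0, 11], "delta_rot": [0, 0, 0]},
    {"claw": -1, "slide": [0, 0, 11], "delta_rot": [0, 0, 0]},
  ],
)

```text
time: 8.4
position: [0.5496, 0.0767, 0.0624]
tool_rot: [2.035, 2.392, 0.002]
ft_force: [-1.4, 0.1, -0.9]
grip_width: 0.238
grip_force: 55.0
```

send_rows(
  motion=[
    {"claw": -1, "slide": [0, 0, 2], "delta_rot": [0, 0, 0]},
    {"claw": -1, "slide": [0, 0, 2], "delta_rot": [0, 0, 0]},
  ],
)

```text
time: 8.6
position: [0.5497, 0.0768, 0.061]
tool_rot: [2.035, 2.392, 0.002]
ft_force: [0.3, -0.3, 0.2]
grip_width: 0.235
grip_force: 55.0
```

send_rows(
  motion=[
    {"claw": -1, "slide": [0, 0, 2], "delta_rot": [0, 0, 0]},
    {"claw": -1, "slide": [0, 0, 4], "delta_rot": [0, 0, 0]},
    {"claw": -1, "slide": [0, 0, 4], "delta_rot": [0, 0, 0]},
  ],
)

```text
time: 8.9
position: [0.5499, 0.0769, 0.0606]
tool_rot: [2.034, 2.391, -0.002]
ft_force: [-9.7, -4.1, 28.6]
grip_width: 0.238
grip_force: 55.0
```

send_rows(
  motion=[
    {"claw": -1, "slide": [0, 0, -4], "delta_rot": [0, 0, 0]},
    {"claw": -0.2, "slide": [0, 0, -4], "delta_rot": [0, 0, 0]},
    {"claw": -0.2, "slide": [0, 0, -4], "delta_rot": [0, 0, 0]},
    {"claw": -0.2, "slide": [0, 0, -4], "delta_rot": [0, 0, 0]},
  ],
)

```text
time: 9.3
position: [0.5485, 0.0764, 0.06]
tool_rot: [-2.035, -2.392, 0.001]
ft_force: [0.3, 0.2, 0.5]
grip_width: 0.38
grip_force: 0.0
```

send_rows(
  motion=[
    {"claw": -0.2, "slide": [0, 0, -20], "delta_rot": [0, 0, 0]},
    {"claw": -0.2, "slide": [0, 0, -50], "delta_rot": [0, 0, 0]},
    {"claw": -0.2, "slide": [0, 0, -90], "delta_rot": [0, 0, 0]},
    {"claw": -0.2, "slide": [-30, 0, -130], "delta_rot": [0, 0, 0]},
    {"claw": -0.2, "slide": [-60, 0, -170], "delta_rot": [0, 0, 0]},
  ],
)

```text
time: 9.8
position: [0.558, 0.0177, 0.2317]
tool_rot: [-2.031, -2.396, 0.0]
ft_force: [1.1, -0.9, -0.6]
grip_width: 0.4
grip_force: 0.0
```

```bash
python3 -c "
from h import *
s=ctrl.get_state();print(s['position'],s['grip_width'],s['ft_force'],s['joint_positions'])
w=snap('wrist','w4')['color'][30:280,160:480];t=snap('side','s4')['color'][150:290,250:340]
t=cv2.resize(t,None,fx=3,fy=3,interpolation=cv2.INTER_CUBIC);w=cv2.resize(w,None,fx=1.5,fy=1.5,interpolation=cv2.INTER_CUBIC)
o=np.zeros((420,750,3),np.uint8);o[:375,:480]=w;o[:,480:]=t;cv2.imwrite('pics/c4.png',o)"
```

```text
[0.55797705 0.01771437 0.23166188] 0.3998820065298873 [ 1.05594097 -0.860612   -0.603918  ] [ 0.98417147  0.39903462 -1.30765434  1.66956347  0.39191933  1.37851477
 -0.21690808]
```

View pics/c4.png

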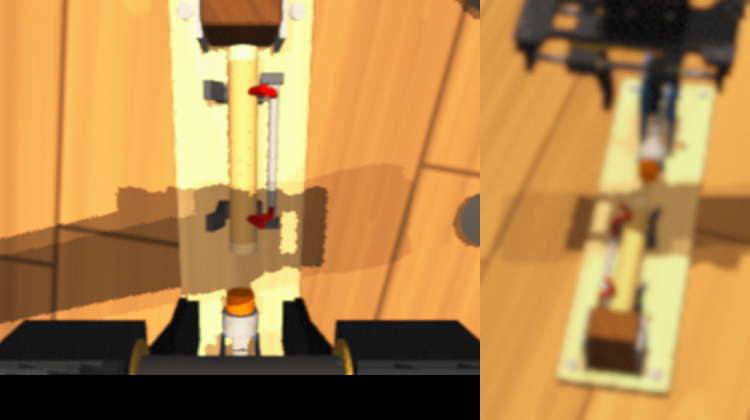

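send_rows(
  motion=[
    {"claw": -0.2, "slide": [-15, 0, -20], "delta_rot": [0, 0, 0.14]},
    {"claw": -0.2, "slide": [-30, 0, -25], "delta_rot": [0, 0, 0.28]},
    {"claw": -0.2, "slide": [-45, 0, -25], "delta_rot": [0, 0, 0.42]},
    {"claw": -0.2, "slide": [-60, 0, -25], "delta_rot": [0, 0, 0.56]},
    {"claw": -0.2, "slide": [-75, 0, -25], "delta_rot": [0, 0, 0.7]},
  ],
)

```text
time: 10.4
position: [0.57, -0.0568, 0.2544]
tool_rot: [-2.736, -1.542, 0.002]
ft_force: [0.3, 0.3, -1.5]
grip_width: 0.398
grip_force: 0.0
```

send_rows(
  motion=[
    {"claw": -0.2, "slide": [0, 0, 0], "delta_rot": [0, 0, 0.14]},
    {"claw": -0.2, "slide": [0, 0, 0], "delta_rot": [0, 0, 0.28]},
    {"claw": -0.2, "slide": [0, 0, 0], "delta_rot": [0, 0, 0.42]},
    {"claw": -0.2, "slide": [0, 0, 0], "delta_rot": [0, 0, 0.56]},
    {"claw": -0.2, "slide": [0, 0, 0], "delta_rot": [0, 0, 0.7]},
  ],
)

```text
time: 10.9
position: [0.5699, -0.0561, 0.2542]
tool_rot: [-3.099, -0.511, 0.003]
ft_force: [-0.3, -0.5, 0.3]
grip_width: 0.401
grip_force: 0.0
```

send_rows(
  motion=[
    {"claw": -0.2, "slide": [0, 0, 0], "delta_rot": [0, 0, 0.14]},
    {"claw": -0.2, "slide": [0, 0, 0], "delta_rot": [0, 0, 0.17]},
    {"claw": -0.2, "slide": [0, 0, 0], "delta_rot": [0, 0, 0.17]},
    {"claw": -0.2, "slide": [0, 0, 0], "delta_rot": [0, 0, 0.17]},
  ],
)

```text
time: 11.3
position: [0.5703, -0.0564, 0.255]
tool_rot: [-3.131, -0.258, 0.001]
ft_force: [0.2, -0.5, 0.0]
grip_width: 0.398
grip_force: 0.0
```

```bash
cat >> h.py <<'E'
def st():
    s=ctrl.get_state();T=R.from_rotvec(s['tool_rot']).as_matrix()
    print('t',s['time'],'p',s['position'].round(4),'F',s['ft_force'].round(1),'q',s['joint_positions'].round(2),'psi',round(float(np.arctan2(T[1,0],T[0,0])),3),'z',T[:,2].round(3));return s
E
python3 -c "
from h import *
s=st();snap('wrist','w5');print(totool(np.array([.5783,-.1011,.189])-s['position']))"
```

```text
t 11.3 p [ 0.5703 -0.0564  0.255 ] F [ 0.2 -0.5  0. ] q [ 0.88  0.28 -0.98  1.61  0.23  1.38 -1.53] psi 0.164 z [-0.001  0.    -1.   ]
[ 0.6527607  45.43117609 66.02721431]
```

View pics/w5.png

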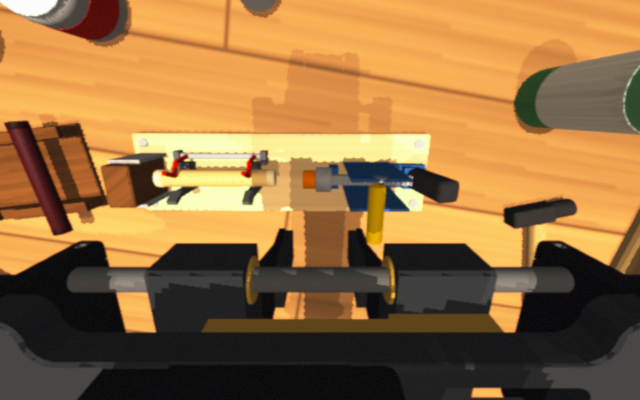

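```bash
python3 -c "
from h import *
s=ctrl.get_state();Rt=R.from_rotvec(s['tool_rot']);p=s['position']
def f(u,v,z): return (Rt.inv().apply(onz('w5',u,v,z)-p)*1000).round(1)
print('bar ends',f(376,187,.18),f(375,241,.18));print('bar edges',f(368,215,.177),f(384,215,.177))
print('rung end/pad/cup',f(276,179,.055),f(303,179,.05),f(316,179,.05))
print('rung far/post',f(154,178,.055))
w=cv2.imread('pics/w5.png')
for n,a in(('row180',w[180,262:335]),('row215',w[215,360:392])):print(n,a.tolist())
"
```

```text
bar ends [23.4 45.2 75.2] [-24.1  47.2  75.2]
bar edges [-1.7 40.6 78.2] [-1.7 54.  78.2]
rung end/pad/cup [  0.5 -55.  200.2] [ -0.6 -21.4 205.2] [ -0.6  -4.8 205.2]
rung far/post [   1.7 -208.   200.2]
row180 [[87, 168, 224], [87, 168, 224], [87, 168, 224], [88, 168, 224], [105, 180, 228], [121, 192, 231], [130, 199, 234], [132, 201, 235], [133, 202, 236], [134, 204, 237], [130, 199, 233], [113, 173, 213], [85, 130, 160], [73, 113, 142], [85, 141, 186], [103, 172, 226], [107, 181, 233], [108, 182, 234], [109, 183, 235], [109, 182, 234], [107, 182, 234], [107, 182, 234], [108, 183, 234], [108, 183, 234], [107, 183, 234], [107, 183, 234], [107, 182, 234], [105, 178, 231], [98, 165, 221], [87, 146, 195], [83, 138, 185], [82, 137, 185], [83, 139, 185], [84, 139, 185], [83, 139, 186], [84, 140, 186], [83, 139, 185], [83, 138, 185], [84, 139, 186], [79, 135, 185], [62, 118, 185], [13, 89, 186], [0, 82, 190], [0, 83, 193], [0, 85, 194], [0, 83, 194], [0, 84, 195], [0, 84, 195], [0, 86, 196], [0, 86, 198], [0, 86, 197], [0, 85, 193], [17, 83, 175], [63, 89, 142], [92, 103, 121], [101, 110, 119], [102, 111, 120], [104, 113, 123], [105, 115, 124], [106, 116, 125], [105, 115, 125], [107, 117, 127], [106, 116, 126], [109, 119, 128], [110, 118, 129], [108, 117, 127], [107, 115, 124], [105, 114, 122], [101, 111, 119], [95, 105, 114], [95, 106, 114], [96, 107, 115], [96, 106, 115]]
row215 [[58, 114, 178], [62, 122, 191], [75, 151, 229], [89, 182, 249], [95, 197, 252], [95, 197, 252], [80, 177, 245], [50, 139, 206], [9, 110, 153], [0, 107, 147], [0, 112, 155], [0, 119, 163], [0, 124, 170], [0, 128, 175], [0, 131, 179], [0, 133, 182], [0, 134, 184], [0, 135, 185], [0, 135, 184], [0, 133, 182], [0, 130, 180], [0, 127, 174], [0, 128, 179], [46, 149, 220], [82, 182, 247], [96, 197, 252], [100, 200, 253], [102, 202, 253], [100, 201, 253], [101, 200, 253], [100, 200, 253], [100, 200, 253]]
```

send_rows(
  motion=[
    {"claw": -0.2, "slide": [0, 25, 0], "delta_rot": [0, 0, 0]},
    {"claw": -0.2, "slide": [0, 47, 0], "delta_rot": [0, 0, 0]},
    {"claw": -0.2, "slide": [0, 47, 20], "delta_rot": [0, 0, 0]},
    {"claw": -0.2, "slide": [0, 47, 45], "delta_rot": [0, 0, 0]},
    {"claw": -0.2, "slide": [0, 47, 65], "delta_rot": [0, 0, 0]},
  ],
)

```text
time: 11.85
position: [0.5778, -0.1047, 0.1891]
tool_rot: [-3.131, -0.252, 0.001]
ft_force: [-0.3, -1.4, -1.0]
grip_width: 0.402
grip_force: 0.0
```

send_rows(
  motion=[
    {"claw": -0.5, "slide": [0, 0, 0], "delta_rot": [0, 0, 0]},
    {"claw": -0.6, "slide": [0, 0, 0], "delta_rot": [0, 0, 0]},
    {"claw": -0.8, "slide": [0, 0, 0], "delta_rot": [0, 0, 0]},
    {"claw": -0.8, "slide": [0, 0, 0], "delta_rot": [0, 0, 0]},
  ],
  grip_force=12,
)

```text
time: 12.25
position: [0.5788, -0.1027, 0.192]
tool_rot: [-3.131, -0.254, -0.003]
ft_force: [0.4, 2.1, 0.8]
grip_width: 0.156
grip_force: 12.0
```

```bash
python3 -c "
from h import *
s=st();print(s['grip_width']*87,s['grip_force'])
w=snap('wrist','w6')['color'];cv2.imwrite('pics/c6.png',w[120:300,120:520])"
```

```text
t 12.25 p [ 0.5788 -0.1027  0.192 ] F [0.4 2.1 0.8] q [ 0.9   0.35 -0.94  1.66  0.3   1.28 -1.5 ] psi 0.162 z [ 0.002  0.    -1.   ]
13.577566285095342 12.000309973955154
```

View pics/c6.png

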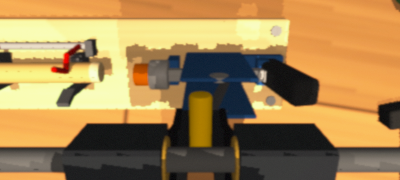

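send_rows(
  motion=[
    {"claw": -0.8, "slide": [0, 7, 2], "delta_rot": [0, 0, 0]},
    {"claw": -0.8, "slide": [0, 15, 1], "delta_rot": [0, 0, 0]},
    {"claw": -0.8, "slide": [0, 23, 1], "delta_rot": [0, 0, 0]},
    {"claw": -0.8, "slide": [0, 30, 2], "delta_rot": [0, 0, 0]},
    {"claw": -0.8, "slide": [0, 30, 2], "delta_rot": [0, 0, 0]},
  ],
)

```text
time: 12.8
position: [0.5839, -0.1313, 0.19]
tool_rot: [-3.129, -0.255, -0.004]
ft_force: [-0.9, 3.7, 5.4]
grip_width: 0.152
grip_force: 12.0
```

```bash
cat >> h.py <<'E'
def pad(f):
    w=snap('wrist',f)['color'].astype(int);B,G,Rr=w[...,0],w[...,1],w[...,2]
    m=(Rr>130)&(G<.62*Rr)&(B<.25*Rr)&(G>.3*Rr); m[:150]=0;m[235:]=0;m[:,:200]=0;m[:,400:]=0
    n,l,s,c=cv2.connectedComponentsWithStats(m.astype(np.uint8));i=1+np.argmax(s[1:,4]);x,y,ww,h,a=s[i]
    r=int(c[i][1]); st_=ctrl.get_state()
    # subpixel orange extent at mid rows, using B dip
    sat=(Rr-B)/np.maximum(Rr,1); L=[];
    row=slice(r-2,r+3); prof=(G/np.maximum(Rr,1))[row].mean(0)
    jy=lambda u:R.from_euler('z',-.16).apply(onz(f,u,c[i][1],.05)-np.array([.5619,-.004,0]))[1]*1000
    print('pad box',x,y,ww,h,a,'jig y front/back',round(jy(x-.5),1),round(jy(x+ww-.5),1),'mm width by area/h',round(a/h,2))
    return w,r,x,ww,jy
E
python3 -c "
from h import *
s=st();pad('w7')"
```

```text
t 12.8 p [ 0.5839 -0.1313  0.19  ] F [-0.9  3.7  5.4] q [ 0.92  0.38 -0.92  1.63  0.31  1.28 -1.46] psi 0.162 z [ 0.002  0.002 -1.   ]
pad box 213 185 12 7 77 jig y front/back -17.1 -29.6 mm width by area/h 11.0
```

send_rows(
  motion=[
    {"claw": -0.8, "slide": [0, -8, -1], "delta_rot": [0, 0, 0]},
    {"claw": -0.8, "slide": [0, -16, -1], "delta_rot": [0, 0, 0]},
    {"claw": -0.8, "slide": [0, -24, -1], "delta_rot": [0, 0, 0]},
    {"claw": -0.8, "slide": [0, -31, 0], "delta_rot": [0, 0, 0]},
    {"claw": -0.8, "slide": [0, -31, 0], "delta_rot": [0, 0, 0]},
  ],
)

```text
time: 13.35
position: [0.5784, -0.1018, 0.1889]
tool_rot: [3.13, 0.255, 0.003]
ft_force: [4.7, -0.2, 1.4]
grip_width: 0.155
grip_force: 12.0
```

```bash
python3 -c "
from h import *
s=st();pad('w8')"
```

```text
t 13.35 p [ 0.5784 -0.1018  0.1889] F [ 4.7 -0.2  1.4] q [ 0.9   0.36 -0.94  1.66  0.3   1.27 -1.5 ] psi 0.163 z [ 0.002 -0.001 -1.   ]
pad box 241 184 14 22 271 jig y front/back -16.6 -31.2 mm width by area/h 12.32
```

send_rows(
  motion=[
    {"claw": -0.8, "slide": [0, 7, 0], "delta_rot": [0, 0, 0]},
    {"claw": -0.8, "slide": [0, 15, -1], "delta_rot": [0, 0, 0]},
    {"claw": -0.8, "slide": [0, 23, -1], "delta_rot": [0, 0, 0]},
    {"claw": -0.8, "slide": [0, 30, 0], "delta_rot": [0, 0, 0]},
    {"claw": -0.8, "slide": [0, 30, 0], "delta_rot": [0, 0, 0]},
  ],
)

```text
time: 13.9
position: [0.5825, -0.1299, 0.1886]
tool_rot: [-3.127, -0.254, 0.002]
ft_force: [1.0, 4.9, 5.0]
grip_width: 0.155
grip_force: 12.0
```

send_rows(
  motion=[
    {"claw": -0.8, "slide": [0, -8, -1], "delta_rot": [0, 0, 0]},
    {"claw": -0.8, "slide": [0, -16, -1], "delta_rot": [0, 0, 0]},
    {"claw": -0.8, "slide": [0, -24, -1], "delta_rot": [0, 0, 0]},
    {"claw": -0.8, "slide": [0, -31, 0], "delta_rot": [0, 0, 0]},
    {"claw": -0.8, "slide": [0, -31, 0], "delta_rot": [0, 0, 0]},
  ],
)

```text
time: 14.4
position: [0.5775, -0.1019, 0.1885]
tool_rot: [3.128, 0.254, -0.0]
ft_force: [3.6, -2.0, 1.3]
grip_width: 0.155
grip_force: 12.0
```

```bash
python3 -c "
from h import *
s=st();w,r,x,ww,jy=pad('w9')
print('front col',x,'row',r,[(u,w[r,u].tolist()) for u in range(x-24,x+3)])
print([round(jy(u),1) for u in range(x-24,x+3,4)])"
```

```text
t 14.4 p [ 0.5775 -0.1019  0.1885] F [ 3.6 -2.   1.3] q [ 0.9   0.36 -0.94  1.66  0.3   1.27 -1.51] psi 0.162 z [ 0.    -0.003 -1.   ]
pad box 228 183 15 22 256 jig y front/back -3.4 -19.0 mm width by area/h 11.64
front col 228 row 193 [(204, [137, 244, 250]), (205, [138, 244, 250]), (206, [143, 245, 250]), (207, [163, 248, 249]), (208, [194, 251, 249]), (209, [215, 252, 249]), (210, [220, 253, 249]), (211, [220, 252, 249]), (212, [220, 253, 249]), (213, [219, 252, 249]), (214, [218, 252, 249]), (215, [209, 251, 247]), (216, [178, 239, 234]), (217, [119, 173, 181]), (218, [72, 108, 125]), (219, [59, 90, 109]), (220, [58, 87, 106]), (221, [58, 87, 107]), (222, [63, 98, 118]), (223, [82, 132, 158]), (224, [99, 164, 204]), (225, [100, 170, 222]), (226, [98, 172, 228]), (227, [75, 166, 238]), (228, [0, 159, 248]), (229, [0, 157, 250]), (230, [0, 153, 250])]
[np.float64(21.1), np.float64(16.9), np.float64(12.8), np.float64(8.6), np.float64(4.4), np.float64(0.2), np.float64(-3.9)]
```

send_rows(
  motion=[
    {"claw": -0.8, "slide": [0, 7, 0], "delta_rot": [0, 0, 0]},
    {"claw": -0.8, "slide": [0, 15, -1], "delta_rot": [0, 0, 0]},
    {"claw": -0.8, "slide": [0, 23, -1], "delta_rot": [0, 0, 0]},
    {"claw": -0.8, "slide": [0, 31, 0], "delta_rot": [0, 0, 0]},
    {"claw": -0.8, "slide": [0, 31, 0], "delta_rot": [0, 0, 0]},
  ],
)

```text
time: 14.95
position: [0.582, -0.1298, 0.1884]
tool_rot: [-3.127, -0.254, 0.003]
ft_force: [-1.6, 4.3, 5.0]
grip_width: 0.157
grip_force: 12.0
```

```bash
python3 -c "
from h import *
s=st();w,r,x,ww,jy=pad('w10')"
```

```text
t 14.95 p [ 0.582  -0.1298  0.1884] F [-1.6  4.3  5. ] q [ 0.92  0.38 -0.92  1.64  0.31  1.28 -1.46] psi 0.162 z [-0.002  0.004 -1.   ]
pad box 200 183 4 7 22 jig y front/back -2.1 -6.3 mm width by area/h 3.14
```

send_rows(
  motion=[
    {"claw": -0.8, "slide": [0, -8, -1], "delta_rot": [0, 0, 0]},
    {"claw": -0.8, "slide": [0, -16, -1], "delta_rot": [0, 0, 0]},
    {"claw": -0.8, "slide": [0, -24, -1], "delta_rot": [0, 0, 0]},
    {"claw": -0.8, "slide": [0, -31, 0], "delta_rot": [0, 0, 0]},
    {"claw": -0.8, "slide": [0, -31, 0], "delta_rot": [0, 0, 0]},
  ],
)

```text
time: 15.5
position: [0.5775, -0.1019, 0.1886]
tool_rot: [3.128, 0.254, -0.0]
ft_force: [0.5, -2.4, 0.6]
grip_width: 0.154
grip_force: 12.0
```

```bash
python3 -c "
from h import *
s=st();w,r,x,ww,jy=pad('w11')
print('row',r,[(u,w[r,u].tolist()) for u in range(x-6,x+ww+4)])"
```

```text
t 15.5 p [ 0.5775 -0.1019  0.1886] F [ 0.5 -2.4  0.6] q [ 0.9   0.36 -0.94  1.66  0.3   1.27 -1.51] psi 0.162 z [ 0.    -0.003 -1.   ]
pad box 217 183 14 11 109 jig y front/back 7.3 -7.2 mm width by area/h 9.91
row 186 [(211, [170, 242, 250]), (212, [168, 241, 250]), (213, [164, 239, 250]), (214, [157, 233, 248]), (215, [134, 208, 236]), (216, [88, 151, 213]), (217, [25, 122, 231]), (218, [0, 125, 247]), (219, [0, 125, 250]), (220, [0, 125, 250]), (221, [0, 124, 250]), (222, [0, 123, 250]), (223, [0, 121, 249]), (224, [0, 119, 249]), (225, [0, 119, 249]), (226, [0, 116, 247]), (227, [0, 111, 244]), (228, [0, 107, 240]), (229, [0, 107, 237]), (230, [24, 111, 229]), (231, [72, 115, 197]), (232, [90, 108, 139]), (233, [90, 99, 110]), (234, [87, 96, 105])]
```

send_rows(
  motion=[
    {"claw": -0.8, "slide": [0, 6, 0], "delta_rot": [0, 0, 0]},
    {"claw": -0.8, "slide": [0, 12, -1], "delta_rot": [0, 0, 0]},
    {"claw": -0.8, "slide": [0, 18, -1], "delta_rot": [0, 0, 0]},
    {"claw": -0.8, "slide": [0, 18, -1], "delta_rot": [0, 0, 0]},
    {"claw": -0.8, "slide": [0, 18, -1], "delta_rot": [0, 0, 0]},
  ],
)

```text
time: 16.05
position: [0.5799, -0.1154, 0.1899]
tool_rot: [-3.126, -0.257, 0.003]
ft_force: [-3.2, 4.7, 5.3]
grip_width: 0.152
grip_force: 12.0
```

```bash
sed -i 's/m\[:,:200\]=0/m[:,:150]=0/' h.py && python3 -c "
from h import *
s=st();w,r,x,ww,jy=pad('w12')
print('row',r,[(u,w[r,u].tolist()) for u in range(x-4,x+ww+4)])"
```

```text
t 16.05 p [ 0.5799 -0.1154  0.1899] F [-3.2  4.7  5.3] q [ 0.91  0.37 -0.93  1.65  0.3   1.28 -1.48] psi 0.164 z [-0.002  0.005 -1.   ]
pad box 201 182 13 8 82 jig y front/back 12.1 -1.5 mm width by area/h 10.25
row 185 [(197, [164, 238, 250]), (198, [159, 235, 249]), (199, [151, 226, 246]), (200, [120, 188, 227]), (201, [69, 134, 213]), (202, [0, 119, 237]), (203, [0, 124, 248]), (204, [0, 124, 249]), (205, [0, 123, 249]), (206, [0, 120, 249]), (207, [0, 119, 249]), (208, [0, 118, 248]), (209, [0, 116, 247]), (210, [0, 115, 247]), (211, [0, 114, 246]), (212, [0, 113, 245]), (213, [0, 118, 243]), (214, [89, 141, 235]), (215, [144, 174, 222]), (216, [168, 190, 213]), (217, [172, 192, 211])]
```

send_rows(
  motion=[
    {"claw": -0.8, "slide": [0, 3, 0], "delta_rot": [0, 0, 0]},
    {"claw": -0.8, "slide": [0, 3, 0], "delta_rot": [0, 0, 0]},
    {"claw": -0.8, "slide": [0, 3, 0], "delta_rot": [0, 0, 0]},
  ],
)

```text
time: 16.4
position: [0.5803, -0.1177, 0.1899]
tool_rot: [-3.125, -0.257, 0.003]
ft_force: [-3.6, 6.0, 5.6]
grip_width: 0.149
grip_force: 12.0
```

```bash
python3 -c "
from h import *
s=st();w,r,x,ww,jy=pad('w13')
print('row',r,[(u,w[r,u].tolist()) for u in range(x-4,x+ww+4)])"
```

```text
t 16.4 p [ 0.5803 -0.1177  0.1899] F [-3.6  6.   5.6] q [ 0.92  0.37 -0.93  1.64  0.3   1.28 -1.47] psi 0.164 z [-0.003  0.006 -1.   ]
pad box 199 182 13 8 79 jig y front/back 12.1 -1.5 mm width by area/h 9.88
row 185 [(195, [165, 239, 250]), (196, [160, 236, 249]), (197, [148, 225, 245]), (198, [116, 184, 226]), (199, [63, 133, 221]), (200, [0, 121, 242]), (201, [0, 125, 249]), (202, [0, 124, 250]), (203, [0, 123, 249]), (204, [0, 122, 249]), (205, [0, 121, 249]), (206, [0, 119, 249]), (207, [0, 117, 248]), (208, [0, 116, 247]), (209, [0, 115, 246]), (210, [0, 119, 244]), (211, [84, 141, 238]), (212, [139, 172, 223]), (213, [168, 190, 215]), (214, [173, 193, 212]), (215, [173, 194, 211])]
```

send_rows(
  motion=[
    {"claw": -0.8, "slide": [0, 3, 0], "delta_rot": [0, 0, 0]},
    {"claw": -0.8, "slide": [0, 3, 0], "delta_rot": [0, 0, 0]},
    {"claw": -0.8, "slide": [0, 3, 0], "delta_rot": [0, 0, 0]},
  ],
)

```text
time: 16.75
position: [0.5808, -0.1202, 0.1899]
tool_rot: [-3.125, -0.258, 0.003]
ft_force: [-3.0, 7.0, 6.4]
grip_width: 0.155
grip_force: 12.0
```

```bash
cat >> h.py <<'E'
def edges(f,rows):
    """subpixel orange extent (front, cup edge) per row: blue/red ratio crossing"""
    w=cv2.imread(f'pics/{f}.png').astype(float);out=[]
    for r in rows:
        q=w[r,:,0]/np.maximum(w[r,:,2],1);k=np.where(q[185:260]<.05)[0]+185
        if len(k)<5: continue
        cr=lambda a,b:a+(q[a]-.25)/(q[a]-q[b])*(b-a)
        i=k[0]
        while q[i]<.25:i-=1
        j=k[-1]
        while q[j]<.25:j+=1
        u0,u1=cr(i,i+1),cr(j,j-1);p0,p1=onz(f,u0,r,.06),onz(f,u1,r,.06)
        jj=lambda p:R.from_euler('z',-.16).apply(p-np.array([.5619,-.004,0]))[1]*1000
        out.append((r,round(u1-u0,1),round(jj(p0),1),round(jj(p1),1),round(jj(p0)-jj(p1),1)))
    return out
E
python3 -c "
from h import *
s=st();pad('w14')
for f in('w5','w6','w7','w8','w9','w11','w12','w13','w14'):print(f,edges(f,range(181,190,2) if f!='w5' else range(173,184,3)))"
```

```text
t 16.75 p [ 0.5808 -0.1202  0.1899] F [-3.   7.   6.4] q [ 0.92  0.37 -0.93  1.64  0.3   1.29 -1.47] psi 0.165 z [-0.003  0.006 -1.   ]
pad box 197 182 11 8 70 jig y front/back 11.7 0.2 mm width by area/h 8.75
w5 [(173, np.float64(9.6), np.float64(44.1), np.float64(32.3), np.float64(11.9))]
w6 [(185, np.float64(84.7), np.float64(38.5), np.float64(-47.1), np.float64(85.6)), (187, np.float64(84.5), np.float64(38.8), np.float64(-46.7), np.float64(85.6)), (189, np.float64(14.1), np.float64(-32.3), np.float64(-46.6), np.float64(14.3))]
w7 [(187, np.float64(12.6), np.float64(-20.8), np.float64(-33.5), np.float64(12.7)), (189, np.float64(12.9), np.float64(-19.8), np.float64(-32.8), np.float64(13.0))]
w8 [(185, np.float64(72.1), np.float64(38.2), np.float64(-33.8), np.float64(72.0)), (187, np.float64(13.0), np.float64(-20.3), np.float64(-33.3), np.float64(13.0)), (189, np.float64(83.8), np.float64(51.1), np.float64(-32.9), np.float64(84.0))]
w9 [(185, np.float64(60.8), np.float64(38.1), np.float64(-22.4), np.float64(60.5)), (187, np.float64(61.0), np.float64(38.9), np.float64(-22.0), np.floa
[... 585 characters left out ...]
float64(12.5), np.float64(8.0), np.float64(-4.6), np.float64(12.7))]
w13 [(183, np.float64(10.7), np.float64(5.2), np.float64(-5.5), np.float64(10.8)), (185, np.float64(11.6), np.float64(6.8), np.float64(-4.9), np.float64(11.7)), (187, np.float64(11.4), np.float64(7.4), np.float64(-4.1), np.float64(11.6)), (189, np.float64(11.7), np.float64(8.1), np.float64(-3.8), np.float64(11.8))]
w14 [(183, np.float64(9.3), np.float64(5.1), np.float64(-4.3), np.float64(9.4)), (185, np.float64(10.4), np.float64(6.7), np.float64(-3.8), np.float64(10.5)), (187, np.float64(10.4), np.float64(7.4), np.float64(-3.1), np.float64(10.5)), (189, np.float64(10.2), np.float64(7.9), np.float64(-2.5), np.float64(10.4))]
```

send_rows(
  motion=[
    {"claw": -0.8, "slide": [0, 2, 0], "delta_rot": [0, 0, 0]},
    {"claw": -0.8, "slide": [0, 4, 0], "delta_rot": [0, 0, 0]},
    {"claw": -0.8, "slide": [0, 4, 0], "delta_rot": [0, 0, 0]},
    {"claw": -0.8, "slide": [0, 4, 0], "delta_rot": [0, 0, 0]},
  ],
  grip_force=16,
)

```text
time: 17.2
position: [0.5814, -0.1235, 0.19]
tool_rot: [-3.124, -0.258, 0.004]
ft_force: [-3.6, 6.9, 7.6]
grip_width: 0.154
grip_force: 16.0
```

```bash
python3 -c "
from h import *
s=st();pad('w15')
print(edges('w15',range(183,191,2)))
w=cv2.imread('pics/w15.png')[150:250,150:290];v=cv2.imread('pics/w9.png')[150:250,150:290]
t=snap('side','s15')['color'][150:290,250:340]
o=np.zeros((560,780,3),np.uint8);o[:280,:392]=cv2.resize(w,(392,280),interpolation=3);o[280:,:392]=cv2.resize(v,(392,280),interpolation=3);o[:,400:760]=cv2.resize(t,(360,560),interpolation=2);cv2.imwrite('pics/c15.png',o)"
```

```text
t 17.2 p [ 0.5814 -0.1235  0.19  ] F [-3.6  6.9  7.6] q [ 0.92  0.38 -0.93  1.64  0.3   1.29 -1.47] psi 0.165 z [-0.003  0.007 -1.   ]
pad box 194 182 10 8 62 jig y front/back 11.7 1.2 mm width by area/h 7.75
[(183, np.float64(8.4), np.float64(5.3), np.float64(-3.1), np.float64(8.5)), (185, np.float64(9.1), np.float64(6.7), np.float64(-2.5), np.float64(9.2)), (187, np.float64(9.1), np.float64(7.4), np.float64(-1.8), np.float64(9.3)), (189, np.float64(9.2), np.float64(8.0), np.float64(-1.3), np.float64(9.3))]
```

View pics/c15.png

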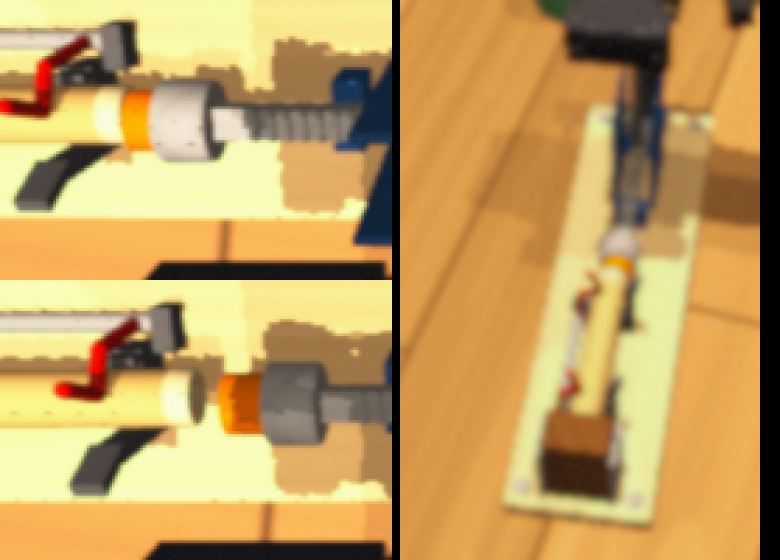

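send_rows(
  motion=[
    {"claw": -0.8, "slide": [0, 2, 0], "delta_rot": [0, 0, 0]},
    {"claw": -0.8, "slide": [0, 3.5, 0], "delta_rot": [0, 0, 0]},
    {"claw": -0.8, "slide": [0, 3.5, 0], "delta_rot": [0, 0, 0]},
    {"claw": -0.8, "slide": [0, 3.5, 0], "delta_rot": [0, 0, 0]},
  ],
)

```text
time: 17.7
position: [0.582, -0.1273, 0.1899]
tool_rot: [-3.124, -0.258, 0.003]
ft_force: [-4.1, 5.8, 7.3]
grip_width: 0.155
grip_force: 16.0
```

```bash
python3 -c "
from h import *
s=st();pad('w16')
print(edges('w16',range(183,191,2)))
# model: visible px length of pad for compression c, seen past cup rim, top line
K,P=cal('w16')
def vis(f,c,front_y,z=.05):
    R_=R.from_euler('z',.16)
    out=[]
    for k,(y,rad) in enumerate(((front_y,12),(front_y-(16-c),16))):
        th=np.linspace(0,2*np.pi,181)
        pts=R_.apply(np.c_[rad*np.cos(th)/1e3,np.full(181,y/1e3),rad*np.sin(th)/1e3+.05])+np.array([.5619,-.004,0])
        q=np.array([proj(f,p) for p in pts]);out.append(q)
    return out
for f,cs,fy in(('w9',[0],-5),('w12',[1,2,3],10),('w15',[3,4,5,6],10),('w16',[4,5,6,7,8],10)):
  for c in cs:
    a,b=vis(f,c,fy)
    r=187.5
    cross=lambda q:[q[i,0]+(r-q[i,1])/(q[i+1,1]-q[i,1])*(q[i+1,0]-q[i,0]) for i in range(180) if (q[i,1]-r)*(q[i+1,1]-r)<0]
    print(f,c,'front',np.round(cross(a),1),'rim',np.round(cross(b),1))
"
```

```text
t 17.7 p [ 0.582  -0.1273  0.1899] F [-4.1  5.8  7.3] q [ 0.92  0.38 -0.92  1.64  0.31  1.29 -1.46] psi 0.165 z [-0.003  0.007 -1.   ]
pad box 190 182 9 8 56 jig y front/back 12.0 2.5 mm width by area/h 7.0
[(183, np.float64(7.4), np.float64(5.1), np.float64(-2.3), np.float64(7.4)), (185, np.float64(8.3), np.float64(6.7), np.float64(-1.6), np.float64(8.4)), (187, np.float64(8.3), np.float64(7.4), np.float64(-0.9), np.float64(8.4)), (189, np.float64(8.1), np.float64(7.9), np.float64(-0.4), np.float64(8.3))]
w9 0 front [225.5 232.2] rim [240.2 248. ]
w12 1 front [198.6 207.6] rim [211.8 222.7]
w12 2 front [198.6 207.6] rim [210.8 221.8]
w12 3 front [198.6 207.6] rim [209.8 220.9]
w15 3 front [190.9 200.6] rim [202.  213.9]
w15 4 front [190.9 200.6] rim [201. 213.]
w15 5 front [190.9 200.6] rim [199.9 212.1]
w15 6 front [190.9 200.6] rim [198.9 211.2]
w16 4 front [187.1 197. ] rim [197.1 209.5]
w16 5 front [187.1 197. ] rim [196.1 208.6]
w16 6 front [187.1 197. ] rim [195.1 207.7]
w16 7 front [187.1 197. ] rim [194.  206.8]
w16 8 front [187.1 197. ] rim [193.  205.9]
```

send_rows(
  motion=[
    {"claw": -0.8, "slide": [0, 2.5, 0], "delta_rot": [0, 0, 0]},
    {"claw": -0.8, "slide": [0, 2.5, 0], "delta_rot": [0, 0, 0]},
    {"claw": -0.8, "slide": [0, 2.5, 0], "delta_rot": [0, 0, 0]},
    {"claw": -0.8, "slide": [0, 2.5, 0], "delta_rot": [0, 0, 0]},
  ],
)

```text
time: 18.15
position: [0.5824, -0.1297, 0.1898]
tool_rot: [-3.124, -0.258, 0.004]
ft_force: [-3.1, 7.2, 6.5]
grip_width: 0.155
grip_force: 16.0
```

```bash
python3 -c "
from h import *
s=st();pad('w17')
print(edges('w17',range(183,191,2)))
im=cv2.imread('pics/w17.png');cv2.imwrite('pics/c17.png',cv2.resize(im[150:300,150:450],(800,400),interpolation=3))"
```

```text
t 18.15 p [ 0.5824 -0.1297  0.1898] F [-3.1  7.2  6.5] q [ 0.92  0.38 -0.92  1.63  0.31  1.29 -1.46] psi 0.165 z [-0.003  0.007 -1.   ]
pad box 188 182 8 8 52 jig y front/back 11.6 3.2 mm width by area/h 6.5
[(183, np.float64(7.1), np.float64(5.0), np.float64(-2.1), np.float64(7.2)), (185, np.float64(8.0), np.float64(6.7), np.float64(-1.3), np.float64(8.1)), (187, np.float64(7.7), np.float64(7.3), np.float64(-0.5), np.float64(7.8)), (189, np.float64(8.0), np.float64(8.0), np.float64(-0.1), np.float64(8.1))]
```

View pics/c17.png

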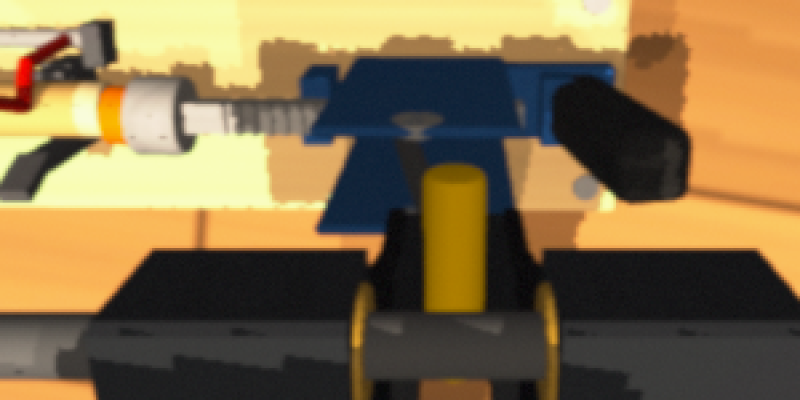

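send_rows(
  motion=[
    {"claw": -0.8, "slide": [0, 0, 0], "delta_rot": [0, 0, 0]},
    {"claw": -0.8, "slide": [0, 0, 0], "delta_rot": [0, 0, 0]},
    {"claw": -0.8, "slide": [0, 0, 0], "delta_rot": [0, 0, 0]},
    {"claw": -0.8, "slide": [0, 0, 0], "delta_rot": [0, 0, 0]},
    {"claw": -0.8, "slide": [0, 0, 0], "delta_rot": [0, 0, 0]},
  ],
)

```text
time: 18.7
position: [0.5824, -0.1297, 0.1898]
tool_rot: [-3.124, -0.258, 0.004]
ft_force: [-4.1, 6.2, 5.7]
grip_width: 0.155
grip_force: 16.0
```

```bash
python3 -c "
from h import *
s=st();pad('w18')
print(edges('w18',range(183,191,2)))"
```

```text
t 18.7 p [ 0.5824 -0.1297  0.1898] F [-4.1  6.2  5.7] q [ 0.92  0.38 -0.92  1.63  0.31  1.29 -1.46] psi 0.165 z [-0.003  0.007 -1.   ]
pad box 188 182 8 8 51 jig y front/back 11.6 3.2 mm width by area/h 6.38
[(183, np.float64(7.2), np.float64(5.1), np.float64(-2.1), np.float64(7.3)), (185, np.float64(8.0), np.float64(6.7), np.float64(-1.3), np.float64(8.1)), (187, np.float64(7.7), np.float64(7.3), np.float64(-0.5), np.float64(7.8)), (189, np.float64(7.9), np.float64(8.0), np.float64(-0.1), np.float64(8.1))]
```

```bash
python3 -c "
from bench import ctrl
print(ctrl.close_job())"
```

```text
the job is handed in; nothing more can be done
None
```

The job is handed in, with no verdict returned: the new rung is home in the fork with the keeper closed over it and pushed against the post, and I finished holding the trigger pulled with the pad an estimated 6.2 mm (±0.7) into its cup.

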